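# Trace the touch strip on the sensor test rig

## Task

Test the rig's touch strip: with the gripper shut and pointing straight down, put the fingertips lightly on the green end of the raised copper strip and run them along the strip, following its bends, to the red end in one stroke without lifting, the sprung plate pressed a little all the way but never down to its stop. Finish while holding the fingertips still and lightly pressed on the red end. Touch the plate only along the strip, grip and lift nothing, and leave the gear, the parts box, the servo bracket and the jar where they are.

Things in the scene. Friction and masses are not known exactly. Their poses are not given: they have to be found in the camera images.
- rig: touch-strip test rig fixed to the table at any yaw: a plywood board 210 x 290 x 12 mm with a black chassis box under a spring-floating round white plate, 200 mm across, 10 mm thick, its upper face 98 mm above the table. Origin: on the table below the plate's centre; z up; the board reaches from y = -115 to +175 mm and the gear stands on it near y = +145 mm
- plate (a joint): how far the white plate is pressed down, in m: 0 at rest, a soft spring of 450 N/m (about 0.45 N per mm, the same wherever it is pressed), hard stop at 0.014 m (about 6.3 N). The plate keeps level as it sinks and springs back when let go. It can rise 6 mm if pulled
- strip: the raised copper touch strip on the plate: a smooth rounded bead, 8 mm wide, standing 4 mm above the white plate (its crest 102 mm above the table), bent into an S about 200 mm long that passes mark0 to mark7 in turn. Same axes as the rig; origin at the plate's centre, on its upper face
- mark0 (a point): on the crest of the copper strip, the START of the strip, on a green disc 26 mm across; about 28 mm along the strip from its neighbours. It sinks with the plate
- mark1 (a point): on the crest of the copper strip, a point 1/7 of the way along the strip from the green to the red end; about 28 mm along the strip from its neighbours. It sinks with the plate
- mark2 (a point): on the crest of the copper strip, a point 2/7 of the way along the strip from the green to the red end; about 28 mm along the strip from its neighbours. It sinks with the plate
- mark3 (a point): on the crest of the copper strip, a point 3/7 of the way along the strip from the green to the red end; about 28 mm along the strip from its neighbours. It sinks with the plate
- mark4 (a point): on the crest of the copper strip, a point 4/7 of the way along the strip from the green to the red end; about 28 mm along the strip from its neighbours. It sinks with the plate
- mark5 (a point): on the crest of the copper strip, a point 5/7 of the way along the strip from the green to the red end; about 28 mm along the strip from its neighbours. It sinks with the plate
- mark6 (a point): on the crest of the copper strip, a point 6/7 of the way along the strip from the green to the red end; about 28 mm along the strip from its neighbours. It sinks with the plate
- mark7 (a point): on the crest of the copper strip, the END of the strip, on a red disc 26 mm across; about 28 mm along the strip from its neighbours. It sinks with the plate
- gear: small blue printed gear with a hub, 45 mm across, 34 mm high, 30 g, loose on the rig's board beside the plate; a bystander. Origin: centre of its underside
- parts_box: closed clear parts box with a white lid, 94 x 69 x 48 mm, loose on the table; a bystander. Origin: centre of its underside
- bracket: blue printed servo bracket with a black servo, 50 x 45 x 50 mm, loose on the table; a bystander. Origin: centre of its underside
- jar: clear screw jar with an orange cap, 50 mm across, 60 mm high, loose on the table; a bystander. Origin: centre of its underside

How it is judged:
On the way, in this order (a step that is already met when the one before it is completed fails the run):
1. the fingertips press on the green end of the strip (horizontal distance between the grasp point and mark0 below 0.012 m and contact force between the fingers and strip above 0.3 N), for 0.04 s.
2. the fingertips press on the strip at mark1 (horizontal distance between the grasp point and mark1 below 0.012 m and contact force between the fingers and strip above 0.3 N), for 0.04 s.
3. the fingertips press on the strip at mark2 (horizontal distance between the grasp point and mark2 below 0.012 m and contact force between the fingers and strip above 0.3 N), for 0.04 s.
4. the fingertips press on the strip at mark3 (horizontal distance between the grasp point and mark3 below 0.012 m and contact force between the fingers and strip above 0.3 N), for 0.04 s.
5. the fingertips press on the strip at mark4 (horizontal distance between the grasp point and mark4 below 0.012 m and contact force between the fingers and strip above 0.3 N), for 0.04 s.
6. the fingertips press on the strip at mark5 (horizontal distance between the grasp point and mark5 below 0.012 m and contact force between the fingers and strip above 0.3 N), for 0.04 s.
7. the fingertips press on the strip at mark6 (horizontal distance between the grasp point and mark6 below 0.012 m and contact force between the fingers and strip above 0.3 N), for 0.04 s.
At the end, for the whole second after the job is handed in: The closed fingertips rest on the red end of the strip (TCP within 12 mm of mark7 seen from above, more than 0.3 N on the strip), the plate pressed 1 to 12.5 mm and still, every bystander within 15 mm of where it stood (horizontal distance between the grasp point and mark7 below 0.012 m and contact force between the fingers and strip above 0.3 N and value of joint plate between 0.001 and 0.0125 m and linear speed of strip below 0.01 m/s and distance of each of gear, parts_box, bracket, jar from where it was at the start of the episode below 0.015 m); the arm keeps its last pose, push and grip.
It fails at once if the plate is pressed down to its stop (more than 12.5 mm) or the strip pushed with more than 15 N (value of joint plate above 0.0125 m or contact force between the fingers and strip above 15 N).
It fails at once if the plate is pulled up (value of joint plate below -0.003 m).
It fails at once if the fingertips are low over the strip past its green end (TCP within 14 mm of mark1 to mark7 seen from above and less than 35 mm above it) while the plate is not pressed: lifted on the way (value of joint plate below 0.0005 m and ((horizontal distance between the grasp point and mark1 below 0.014 m and z of the grasp point in the frame of mark1 below 0.035 m) or (horizontal distance between the grasp point and mark2 below 0.014 m and z of the grasp point in the frame of mark2 below 0.035 m) or (horizontal distance between the grasp point and mark3 below 0.014 m and z of the grasp point in the frame of mark3 below 0.035 m) or (horizontal distance between the grasp point and mark4 below 0.014 m and z of the grasp point in the frame of mark4 below 0.035 m) or (horizontal distance between the grasp point and mark5 below 0.014 m and z of the grasp point in the frame of mark5 below 0.035 m) or (horizontal distance between the grasp point and mark6 below 0.014 m and z of the grasp point in the frame of mark6 below 0.035 m) or (horizontal distance between the grasp point and mark7 below 0.014 m and z of the grasp point in the frame of mark7 below 0.035 m))).
It fails at once if the fingers touch the plate, strip or rig with the TCP more than 20 mm away from every mark (contact force between the fingers and rig above 0.3 N and horizontal distance between the grasp point and mark0 above 0.02 m and horizontal distance between the grasp point and mark1 above 0.02 m and horizontal distance between the grasp point and mark2 above 0.02 m and horizontal distance between the grasp point and mark3 above 0.02 m and horizontal distance between the grasp point and mark4 above 0.02 m and horizontal distance between the grasp point and mark5 above 0.02 m and horizontal distance between the grasp point and mark6 above 0.02 m and horizontal distance between the grasp point and mark7 above 0.02 m).
It fails at once if the gear, parts box, bracket or jar is moved by more than 15 mm or lifted (distance of any of gear, parts_box, bracket, jar from where it was at the start of the episode above 0.015 m).
It also fails if it takes over 35 s, if anything falls off the work surface, if the arm or the gripper's body presses on something with over 40 N, if the wrist force passes 120 N, or if a joint passes its speed limit or range.

## Robot

A 6-joint arm with a two-finger parallel gripper is mounted at the origin on the work surface. World frame = base frame: x ahead of the robot, y to its left, z up, the work surface at z = 0. Lengths are in m, angles in rad, forces in N, time in s.
With the tool pointing down it reaches from about 0.35 to 0.975 m from the base axis. Payload 7.1 kg.
Tool frame: the origin (TCP) lies between the finger pads, 19 mm behind the fingertips; this is the grasp point; z points along the fingers, y is the line along which they close (so a half turn about z gives the same grasp; the last joint's range is limited). The gripper opens to 88 mm and grips with 3 to 60 N. Pads are 20 mm wide; open, the fingers measure 115 mm over their backs; the gripper's body (75 mm by 178 mm) begins 61 mm behind the grasp point.
Start: joints at [-1.328, 0.423, 1.63, -0, 1.089, -0.019], TCP at [0.162, -0.604, 0.241] pointing down, gripper open.
Joint ranges: [-3, 3], [-0.9, 2.11], [0.09, 2.58], [-1.31, 4.45], [0.11, 2.69], [-2.54, 2.54]. Speed limits (rad/s): [2.39, 2.39, 3.01, 3.14, 3.14, 3.14].

## Interface

Orientations are given as a unit quaternion [w, x, y, z].
In Python, from workcell import observe, camera, camera_params, hand_in, trace, tip_of gives the robot as it stands.
- The arm moves only by the tool send_rows, never from a script. Its argument "steps" is a list of rows, each an object of numbers: "tx", "ty", "tz": the shift along the tool's x, y, z in mm; "ax", "ay", "az": the turn, a rotation vector about the tool's x, y, z in rad; "fingers": the opening, from 0 (shut) to 1 (fully open). A call has exactly 10 rows; each row shifts and turns the commanded pose from where the row before left it, along the tool's axes as they then stand; what a row does not reach is not made up. A row lasts 1/10 s, in which the tool goes at most 50 mm and 8.59 degrees, less where a joint would pass 70% of its speed; a pose out of reach is approached as far as the arm can. A call is refused whole if a number of a shift passes 50 or a number of a turn 0.15, either way. A call with a gripper value outside its range is refused whole. The fingers move at their own pace and stop on an object; "squeeze" is the grip in N (left out, the last holds). Time passes only in rows, so rows that do not move let the fingers close, or fill a call up. It gives the time, the measured TCP pose, the force, the opening and the grip force at its end, in the units of the state.
- observe(): the state, without advancing time (a new reading comes with each control period).
- camera(name): name is "side" or "top" or "wrist"; returns the picture (420x560x3 uint8, red, green, blue); there is no depth.
- camera_params(name): a dict with "mtx" (3x3 intrinsics, pixels), "k1" (the pictures are not rectified: a ray, as slopes to the right and down, at radius r is drawn at 1 + k1 r^2 times it, then the intrinsics apply), "R" (3x3) and "t" (3): a world point X has camera coordinates R X + t. Camera axes: x right, y down, z forward; pixel columns grow to the right and rows downward; lengths in m; the calibration is good to about 2 mm. A picture is of the moment at which its call begins: read the wrist's pose just before it. camera_params takes no time and is no camera call; for the wrist camera it gives the pose at the moment of the call.
- hand_in(): hands the job in; it is judged then, once.
Trained networks look in the newest picture that a camera, given by its name, has taken for a name from the list of things; names that differ only in an ending like _2 or _b are one class to them, and where a whole thing is asked for, a point or a joint stands for the part that bears it (a point fixed in the world has none). Each returns a list of dicts, best first, with "p" (0 to 1); they miss things now and then, are a little off and sometimes report something else, mostly with a low value. They report only what shows in the picture. A call takes as long as a camera call.
- trace(name, camera): "region" (420x560 bool, what is visible of it) and "position" ([row, column] as shares, 0 to 1, of the picture: columns of its width, rows of its height, amid what is visible of it).
- tip_of(name, camera): "position" ([row, column] as shares, 0 to 1, of the picture: columns of its width, rows of its height: a listed point, or the origin of a listed thing).
The state is a dict: "time_s": time; "joint_positions": joint angles; "joint_velocities": joint speeds; "effort": joint torques, N m; "ee_pos": TCP position; "tcp_rot": TCP orientation; "wrist_force": force on the tool from outside, world axes, zero at the start; "wrist_torque": the same for the moment, N m; "gripper_width": finger opening in m; "finger_force": force on a finger pad.
Only numpy, scipy, OpenCV 4.12 (cv2) and the standard library are available. Lean on these libraries where they do the work, as an engineer would, in place of code of your own. Each camera call takes 0.05 s, during which the arm holds its last target. There are 200 camera calls.

## Working session

There is one attempt and no reset: what is moved stays moved. The work goes in short steps, Python scripts to look and compute and a tool call to move; the robot and the scene stay as the last step left them, time stands still between calls to the robot, and variables do not carry over. Pictures are saved under pics/ and viewed, at most 10 in all, crops included, and the job is handed in when it is done.

Besides the shell and the picture viewer there is one more tool, called after "Request:" as a command line: name --argument value ..., lists and objects as JSON in quotes. send_rows: Moves the arm, as the interface text tells. Its arguments: {"type":"object","properties":{"steps":{"type":"array"},"squeeze":{"type":"number"}},"required":["steps"]}

```bash
mkdir -p pics; cat > h.py <<'E'
import numpy as np, cv2
from workcell import *
def ray(cam,px,P=None):
    p=P or camera_params(cam); K=np.array(p["mtx"]);R=np.array(p["R"]);t=np.array(p["t"])
    xy=cv2.undistortPoints(np.array([[px]],float),K,np.array([p["k1"],0,0,0]))[0,0]
    return -R.T@t, R.T@np.r_[xy,1]
def onz(cam,px,z,P=None):
    o,d=ray(cam,px,P); return o+d*(z-o[2])/d[2]
def tip(n,cam):
    r=tip_of(n,cam); return [(x["p"],x["position"][1]*560,x["position"][0]*420) for x in r]
E
python3 - <<'E'
from h import *
s=observe();print(s)
for c in("top","side"):
    im=camera(c);cv2.imwrite(f"pics/{c}0.png",im[:,:,::-1])
    P=camera_params(c)
    print(c,P)
    for i in range(8):
        for q in tip(f"mark{i}",c)[:2]: print(i,np.round(q,2),np.round(onz(c,q[1:],.102,P),4))
    for n in("rig","strip","gear","parts_box","bracket","jar"):
        for q in tip(n,c)[:1]: print(n,np.round(q,2),np.round(onz(c,q[1:],{"rig":0,"strip":.098,"gear":.012}.get(n,0),P),4))
print(observe()["time_s"])
E
```

```text
{'time_s': 0.0, 'joint_positions': array([-1.32802881e+00,  4.23835825e-01,  1.63068372e+00,  4.13382202e-05,
        1.08854649e+00, -1.90312334e-02]), 'joint_velocities': array([-0.00055934, -0.00093536, -0.00193584, -0.00013413, -0.00067579,
        0.00170137]), 'effort': array([ 1.56443137e-03, -5.44622576e+01, -2.73666286e+01,  6.43655215e-02,
        2.27767322e-02, -1.30658823e-04]), 'ee_pos': array([ 0.16165492, -0.60320323,  0.24060725]), 'tcp_rot': array([-7.34130499e-04,  9.91445887e-01,  1.30516321e-01, -6.40501773e-05]), 'wrist_force': array([-0.76160426, -0.59029137,  0.38051681]), 'wrist_torque': array([-0.03629766,  0.00040458,  0.03724051]), 'finger_force': 0.0, 'gripper_width': 0.0881157999865902}
top {'mtx': array([[466.83112384,   0.        , 278.07688644],
       [  0.        , 466.83112384, 204.9481349 ],
       [  0.        ,   0.        ,   1.        ]]), 'k1': -0.16394152179684532, 'R': array([[-0.01404742, -0.99980327, -0.01400351],
       [-0.98893473,  0.01596051, -0.14749019],
       [ 0.14768468,  0.0117767 , -0.98896438]]), 't': array([0.01061626, 0.55
[... 1787 characters left out ...]
[  0.87 319.09 218.48] [0.4853 0.0016 0.102 ]
4 [  0.87 267.12 245.28] [0.579  0.0949 0.102 ]
4 [  0.87 319.09 218.48] [0.4853 0.0016 0.102 ]
5 [  0.87 267.12 245.28] [0.579  0.0949 0.102 ]
5 [  0.87 319.09 218.48] [0.4853 0.0016 0.102 ]
6 [  0.87 267.12 245.28] [0.579  0.0949 0.102 ]
6 [  0.87 319.09 218.48] [0.4853 0.0016 0.102 ]
7 [  0.87 267.12 245.28] [0.579  0.0949 0.102 ]
7 [  0.87 319.09 218.48] [0.4853 0.0016 0.102 ]
rig [  0.95 292.99 264.68] [0.5287 0.0638 0.    ]
gear [  0.43 322.   215.88] [ 0.4841 -0.0848  0.012 ]
parts_box [  0.64 298.98 404.29] [0.4628 0.3502 0.    ]
bracket [  0.61 196.39 391.9 ] [0.6483 0.3679 0.    ]
jar [  0.94 334.71 139.69] [ 0.4901 -0.4045  0.    ]
1.5
```

View pics/top0.png

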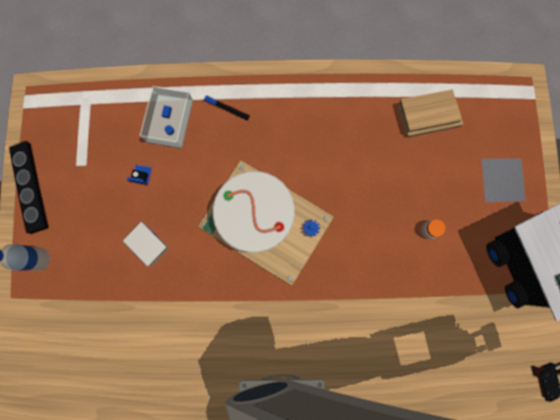

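The top view shows the plate at about (254,211), with the green end near (228,196), the red end near (279,227) and the gear at (311,228). The jar, box and bracket are all well away from it. I'll find where the wrist camera sits, then move it over the plate.

```bash
python3 - <<'E'
from h import *
from scipy.spatial.transform import Rotation as Ro
s=observe();P=camera_params("wrist")
T=Ro.from_quat(s["tcp_rot"],scalar_first=True).as_matrix()
R=np.array(P["R"]);c=-R.T@np.array(P["t"])
print("cam in tool",T.T@(c-s["ee_pos"])); print("cam axes in tool (cols)\n",T.T@R.T,P["mtx"],P["k1"])
print(T.T@(np.array([.53,.065,.33])-s["ee_pos"]))
E
```

```text
cam in tool [ 0.08057146  0.00178669 -0.1433066 ]
cam axes in tool (cols)
 [[ 9.68750346e-04 -9.56125953e-01 -2.92954302e-01]
 [ 9.99999063e-01  6.42862343e-04  1.20869386e-03]
 [-9.67334284e-04 -2.92955199e-01  9.56125680e-01]] [[360.36528678   0.         281.58216817]
 [  0.         360.36528678 206.4488976 ]
 [  0.           0.           1.        ]] -0.05098753293155981
[ 0.52873827 -0.55062778 -0.08863372]
```

Request:
send_rows --squeeze 10 --steps '[{"tx": 20, "ty": -20, "tz": -15, "fingers": 0}, {"tx": 30, "ty": -31, "tz": -15, "fingers": 0}, {"tx": 33, "ty": -34, "tz": -15, "fingers": 0}, {"tx": 33, "ty": -34, "tz": -15, "fingers": 0}, {"tx": 33, "ty": -34, "tz": 0, "fingers": 0}, {"tx": 33, "ty": -34, "tz": 0, "fingers": 0}, {"tx": 33, "ty": -34, "tz": 0, "fingers": 0}, {"tx": 33, "ty": -34, "tz": 0, "fingers": 0}, {"tx": 33, "ty": -34, "tz": 0, "fingers": 0}, {"tx": 33, "ty": -34, "tz": 0, "fingers": 0}]'

```text
validation failed for argument at $.st...
```

Request:
send_rows --steps '[{"tx": 33, "ty": -34, "tz": 0, "fingers": 0}, {"tx": 33, "ty": -34, "tz": 0, "fingers": 0}, {"tx": 33, "ty": -34, "tz": 0, "fingers": 0}, {"tx": 33, "ty": -34, "tz": 0, "fingers": 0}, {"tx": 33, "ty": -34, "tz": 0, "fingers": 0}, {"tx": 30, "ty": -34, "tz": 0, "fingers": 0}, {"tx": 20, "ty": -24, "tz": 0, "fingers": 0}, {"tx": 0, "ty": 0, "tz": 0, "fingers": 0}, {"tx": 0, "ty": 0, "tz": 0, "fingers": 0}, {"tx": 0, "ty": 0, "tz": 0, "fingers": 0}]'

```text
validation failed for argument at $.st...
```

```bash
python3 - <<'E'
from h import *
s=observe();print(s["time_s"],s["ee_pos"],s["tcp_rot"],s["wrist_force"],s["gripper_width"])
P=camera_params("wrist");im=camera("wrist");cv2.imwrite("pics/w1.png",im[:,:,::-1]);np.savez("w1.npz",im=im,**P)
for q in tip("mark0","wrist"): print(np.round(q,2),np.round(onz("wrist",q[1:],.102,P),4))
for q in tip("rig","wrist")[:1]+tip("strip","wrist")[:1]: print(np.round(q,2),np.round(onz("wrist",q[1:],.098,P),4))
for c in("top","side"):
    P=camera_params(c);camera(c)
    for q in tip("mark0",c): print(c,np.round(q,2),np.round(onz(c,q[1:],.102,P),4))
E
```

```text
1.5 [ 0.16177182 -0.60370467  0.24138218] [ 9.44513396e-06  9.91446674e-01  1.30512419e-01 -4.73098043e-06] [-0.76757002  0.65077851 -0.16892518] 0.08857699908277498
top [  0.84 248.42 215.71] [0.5191 0.0736 0.102 ]
top [  0.83 257.82 228.98] [0.4865 0.0511 0.102 ]
top [  0.81 226.8  192.7 ] [0.5764 0.1262 0.102 ]
top [  0.77 279.61 226.59] [ 0.4915 -0.0014  0.102 ]
top [  0.61 254.58 205.21] [0.5445 0.0585 0.102 ]
top [  0.6  238.22 191.69] [0.5785 0.0983 0.102 ]
top [  0.56 267.12 228.61] [0.4871 0.0287 0.102 ]
side [  0.87 311.19 237.09] [0.494  0.0553 0.102 ]
side [  0.82 267.79 259.52] [0.5696 0.1287 0.102 ]
side [  0.79 314.89 218.61] [0.4942 0.0039 0.102 ]
side [  0.77 302.51 239.9 ] [0.5104 0.0663 0.102 ]
side [  0.75 273.   234.61] [0.5733 0.0655 0.102 ]
side [  0.68 315.67 231.21] [0.4872 0.0379 0.102 ]
side [  0.56 286.22 237.72] [0.5446 0.0677 0.102 ]
side [  0.54 267.62 245.7 ] [0.5777 0.0957 0.102 ]
```

View pics/w1.png

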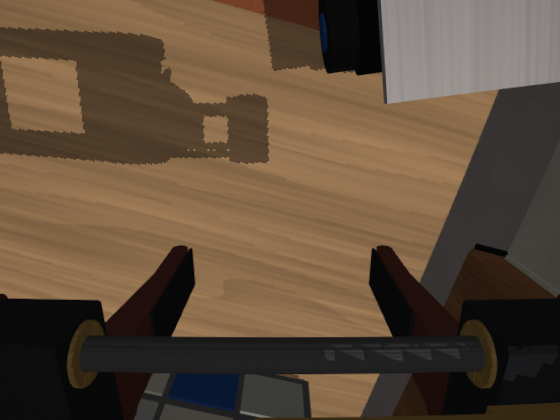

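The wrist picture shows only the open fingers at (180,290) and (390,290) above the bare table. The arm hasn't moved because both calls were refused, probably for missing turn keys. I'll resend with every key included.

Request:
send_rows --squeeze 10 --steps '[{"tx": 20, "ty": -20, "tz": -15, "ax": 0, "ay": 0, "az": 0, "fingers": 0}, {"tx": 30, "ty": -31, "tz": -15, "ax": 0, "ay": 0, "az": 0, "fingers": 0}, {"tx": 33, "ty": -34, "tz": -15, "ax": 0, "ay": 0, "az": 0, "fingers": 0}, {"tx": 33, "ty": -34, "tz": -15, "ax": 0, "ay": 0, "az": 0, "fingers": 0}, {"tx": 33, "ty": -34, "tz": 0, "ax": 0, "ay": 0, "az": 0, "fingers": 0}, {"tx": 33, "ty": -34, "tz": 0, "ax": 0, "ay": 0, "az": 0, "fingers": 0}, {"tx": 33, "ty": -34, "tz": 0, "ax": 0, "ay": 0, "az": 0, "fingers": 0}, {"tx": 33, "ty": -34, "tz": 0, "ax": 0, "ay": 0, "az": 0, "fingers": 0}, {"tx": 33, "ty": -34, "tz": 0, "ax": 0, "ay": 0, "az": 0, "fingers": 0}, {"tx": 33, "ty": -34, "tz": 0, "ax": 0, "ay": 0, "az": 0, "fingers": 0}]'

```text
time_s: 2.9
ee_pos: [0.3821, -0.2087, 0.3018]
tcp_rot: [0.0, 0.991, 0.13, 0.0]
wrist_force: [-0.3, -0.5, 0.2]
gripper_width: 0.0112
finger_force: 0.0
```

Request:
send_rows --steps '[{"tx": 33, "ty": -34, "tz": 0, "ax": 0, "ay": 0, "az": 0, "fingers": 0}, {"tx": 33, "ty": -34, "tz": 0, "ax": 0, "ay": 0, "az": 0, "fingers": 0}, {"tx": 33, "ty": -34, "tz": 0, "ax": 0, "ay": 0, "az": 0, "fingers": 0}, {"tx": 33, "ty": -34, "tz": 0, "ax": 0, "ay": 0, "az": 0, "fingers": 0}, {"tx": 33, "ty": -34, "tz": 0, "ax": 0, "ay": 0, "az": 0, "fingers": 0}, {"tx": 30, "ty": -34, "tz": 0, "ax": 0, "ay": 0, "az": 0, "fingers": 0}, {"tx": 20, "ty": -24, "tz": 0, "ax": 0, "ay": 0, "az": 0, "fingers": 0}, {"tx": 0, "ty": 0, "tz": 0, "ax": 0, "ay": 0, "az": 0, "fingers": 0}, {"tx": 0, "ty": 0, "tz": 0, "ax": 0, "ay": 0, "az": 0, "fingers": 0}, {"tx": 0, "ty": 0, "tz": 0, "ax": 0, "ay": 0, "az": 0, "fingers": 0}]'

```text
time_s: 3.9
ee_pos: [0.5296, 0.0647, 0.3013]
tcp_rot: [0.0, 0.991, 0.13, -0.0]
wrist_force: [0.5, -1.2, 0.1]
gripper_width: 0.0003
finger_force: 0.0
```

```bash
python3 - <<'E'
from h import *
s=observe();print(s["time_s"],s["ee_pos"],s["tcp_rot"],s["wrist_force"],s["gripper_width"])
P=camera_params("wrist");im=camera("wrist");cv2.imwrite("pics/w2.png",im[:,:,::-1]);np.savez("w2.npz",im=im,**P)
for q in tip("mark0","wrist"): print(np.round(q,2),np.round(onz("wrist",q[1:],.102,P),4))
for q in tip("strip","wrist")[:1]: print(np.round(q,2),np.round(onz("wrist",q[1:],.098,P),4))
r=trace("strip","wrist");print([x["p"] for x in r]);np.save("tr.npy",r[0]["region"])
E
```

```text
3.9 [0.52960955 0.06467835 0.3013098 ] [ 1.24249286e-04  9.91477425e-01  1.30278295e-01 -2.57824911e-04] [ 0.4800339  -1.22540784  0.13220474] 0.0003458944626450568
[  0.96 263.59 120.71] [0.5826 0.0939 0.102 ]
[  0.9  286.89 139.4 ] [0.5716 0.0684 0.102 ]
[  0.82 231.73 125.71] [0.5706 0.1215 0.102 ]
[  0.79 285.82 167.41] [0.5455 0.0624 0.102 ]
[  0.71 281.9  192.4 ] [0.5205 0.0596 0.102 ]
[  0.69 282.02 221.51] [0.4913 0.0516 0.102 ]
[  0.64 307.1  235.28] [0.4835 0.023  0.102 ]
[  0.64 335.89 237.09] [ 0.4892 -0.006   0.102 ]
[  0.83 286.27 181.4 ] [0.5314 0.058  0.098 ]
[0.73, 0.39]
```

View pics/w2.png

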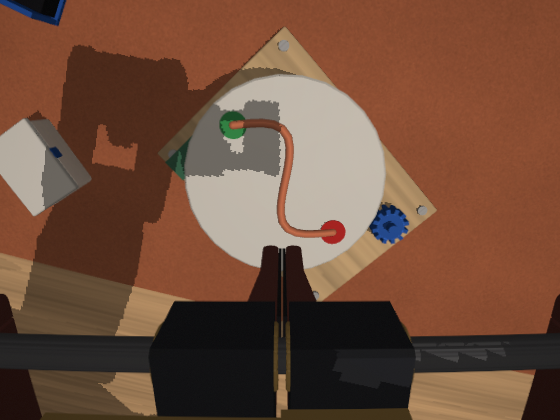

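The wrist view shows the whole strip. Green is at about (233,125), the bends are near (288,135) and (283,225), and red is at (332,232). The gear is at (389,224). I'll segment the strip centreline by colour.

```bash
cat > seg.py <<'E'
from h import *
d=np.load("w2.npz");im=d["im"];P={"mtx":d["mtx"],"k1":float(d["k1"]),"R":d["R"],"t":d["t"]}
hsv=cv2.cvtColor(im,cv2.COLOR_RGB2HSV);H,S,V=[hsv[:,:,i].astype(int) for i in range(3)]
disc=np.zeros(H.shape,np.uint8);cv2.circle(disc,(285,170),92,1,-1)
def blob(m):
    n,l,st,c=cv2.connectedComponentsWithStats((m&(disc>0)).astype(np.uint8));k=1+np.argmax(st[1:,4]);return l==k,c[k],st[k]
cop,_,st=blob((H<=15)&(S>75)&~((H<=4)&(S>190))&~(H>170));print("cop",st)
red,rc,rs=blob(((H<=4)|(H>174))&(S>180));grn,gc,gs=blob((H>45)&(H<85)&(S>90)&(V>60))
for n,m in(("red",red),("green",grn)):
    e=cv2.minEnclosingCircle(cv2.findNonZero(m.astype(np.uint8)));print(n,e,onz("w",e[0],.099,P))
# path: green->red by ridge of distance transform, ordered via geodesic on copper mask
ys,xs=np.nonzero(cop);W=np.array([onz("w",(x,y),.101,P)[:2] for x,y in zip(xs,ys)])
ov=im.copy();ov[cop]=[0,0,255];cv2.imwrite("pics/ov.png",cv2.resize(ov[90:260,170:400,::-1],None,fx=3,fy=3,interpolation=0))
from scipy.sparse.csgraph import dijkstra
from scipy.spatial import cKDTree
t=cKDTree(W);D=t.sparse_distance_matrix(t,.0022).tocsr()
g=onz("w",cv2.minEnclosingCircle(cv2.findNonZero(grn.astype(np.uint8)))[0],.1,P)[:2]
s0=np.argmin(np.hypot(*(W-g).T));a=dijkstra(D,indices=s0)
a[~np.isfinite(a)]=-1;far=np.argmax(a);a=dijkstra(D,indices=far);a=a.max()-a;ok=np.isfinite(a)
b=np.arange(-.002,a[ok].max()+.004,.004);L=[]
for lo,hi in zip(b[:-1],b[1:]):
    k=ok&(a>=lo)&(a<hi)
    if k.sum()>2: L.append(W[k].mean(0))
L=np.array(L);s=np.r_[0,np.cumsum(np.hypot(*np.diff(L,axis=0).T))];print("len",s[-1])
np.save("line.npy",L)
for q in np.linspace(0,s[-1],15): print(np.round([q,np.interp(q,s,L[:,0]),np.interp(q,s,L[:,1])],4))
E
python3 seg.py
```

```text
cop [ 229  119  116  125 1700]
red ((332.5, 231.59091186523438), 12.047697067260742) [ 0.49304977 -0.00159138  0.099     ]
green ((232.58602905273438, 124.62903594970703), 13.587224006652832) [0.57142516 0.12128164 0.099     ]
len 0.22373187721103235
[0.     0.5709 0.1231]
[0.016  0.5765 0.1082]
[0.032  0.5812 0.093 ]
[0.0479 0.5803 0.0772]
[0.0639 0.5694 0.0661]
[0.0799 0.5541 0.0619]
[0.0959 0.5381 0.0605]
[0.1119 0.5222 0.0595]
[0.1278 0.5064 0.0573]
[0.1438 0.4917 0.0515]
[0.1598 0.484  0.0381]
[0.1758 0.4859 0.0225]
[0.1918 0.4871 0.0091]
[ 0.2078  0.4816 -0.0043]
[ 0.2237  0.4932 -0.0136]
```

View pics/ov.png

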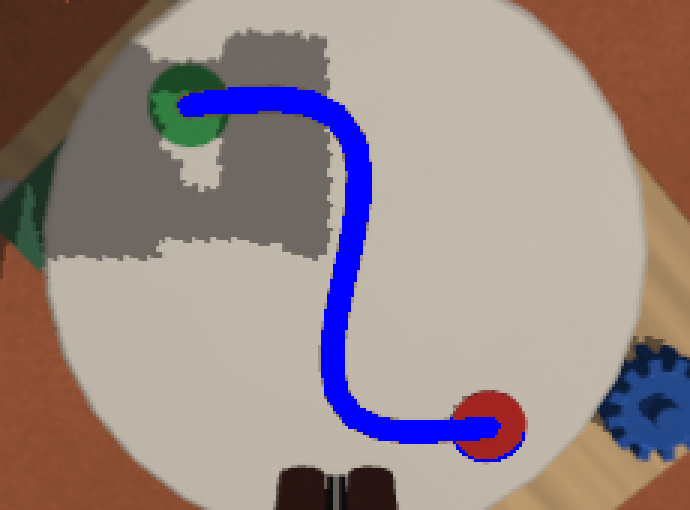

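The overlay follows the copper from green (190,103) to red (490,427). The only stray pixels are on the red disc's rim. I'll cut the line there and work out the rows in the tool axes.

```bash
cat > plan.py <<'E'
from h import *
from scipy.interpolate import splprep,splev
from scipy.spatial.transform import Rotation as Ro
s=observe();T=Ro.from_quat(s["tcp_rot"],scalar_first=True).as_matrix();print(s["ee_pos"],s["time_s"])
L=np.load("line.npy")
k=np.argmax(np.hypot(*(L-[.493,-.0016]).T)<.012)
L=np.vstack([L[:k],[.4925,-.0016]])+[0,.001]
tck,u=splprep(L.T,s=len(L)*1e-6);f=np.array(splev(np.linspace(0,1,800),tck)).T
c=np.r_[0,np.cumsum(np.hypot(*np.diff(f,axis=0).T))]
at=lambda q:np.c_[np.interp(q,c,f[:,0]),np.interp(q,c,f[:,1])]
print("len",c[-1]);print("marks",at(np.linspace(0,c[-1],8)).round(4).tolist())
p=at(np.linspace(0,c[-1],37))
print("to start",1e3*T.T@(np.r_[p[0],.14]-s["ee_pos"]))
q=(p-p[0])@T[:2,:2]*1e3;q=np.round(q*2)/2
print(np.diff(q,axis=0).tolist())
E
python3 plan.py
```

```text
[0.52988661 0.06448865 0.3015488 ] 4.1
len 0.21056409777611007
marks [[0.5715, 0.1242], [0.5818, 0.0962], [0.5717, 0.0692], [0.5432, 0.0616], [0.5131, 0.06], [0.4874, 0.0465], [0.4876, 0.0176], [0.492, -0.0009]]
to start [ 55.53762495 -46.955036   161.55303473]
[[-0.5, 6.0], [0.5, 5.5], [1.5, 6.0], [1.0, 5.5], [0.5, 6.0], [-1.0, 5.5], [-2.5, 5.5], [-3.0, 5.0], [-4.0, 4.0], [-5.0, 3.5], [-5.5, 2.0], [-5.5, 1.0], [-6.0, 0.0], [-6.0, -1.0], [-5.5, -1.0], [-5.5, -1.0], [-6.0, -1.5], [-5.5, -1.5], [-6.0, -1.0], [-5.5, -1.0], [-6.0, -1.0], [-5.5, 0.0], [-6.0, 0.5], [-5.5, 1.5], [-5.5, 2.5], [-4.5, 3.5], [-3.0, 5.0], [-2.5, 5.5], [-1.0, 5.5], [0.0, 6.0], [0.5, 5.5], [-1.5, 6.0], [-4.5, 3.5], [-4.0, 4.0], [4.0, 3.5], [5.5, 1.5]]
```

```bash
sed -i 's/<.012)/<.017)/' plan.py; python3 plan.py
```

```text
[0.52988661 0.06448865 0.3015488 ] 4.1
len 0.19915534033517113
marks [[0.5703, 0.1235], [0.5805, 0.0972], [0.5737, 0.071], [0.5473, 0.0617], [0.5189, 0.0605], [0.4924, 0.0519], [0.4837, 0.026], [0.4933, -0.0005]]
to start [ 54.1786928  -46.66947615 161.55287711]
[[1.5, 5.5], [1.0, 5.0], [1.0, 5.5], [0.0, 5.5], [-0.5, 6.0], [-0.5, 5.5], [-1.5, 5.0], [-2.0, 5.0], [-3.5, 4.5], [-4.5, 3.5], [-5.0, 2.0], [-5.0, 1.5], [-5.5, 0.5], [-6.0, -0.5], [-5.5, -0.5], [-5.0, -0.5], [-5.5, -1.0], [-5.5, -1.5], [-5.5, -1.5], [-5.5, -1.0], [-5.0, -1.5], [-5.5, -0.5], [-5.5, -0.5], [-5.5, 0.5], [-5.5, 1.0], [-5.0, 2.5], [-4.5, 3.0], [-4.0, 4.5], [-2.5, 4.5], [-2.0, 5.5], [-1.0, 5.0], [-0.5, 5.5], [0.5, 6.0], [0.5, 5.5], [1.0, 5.0], [1.0, 5.5]]
```

Request:
send_rows --steps '[{"tx": 11, "ty": -9, "tz": 10, "ax": 0, "ay": 0, "az": 0, "fingers": 0}, {"tx": 15, "ty": -13, "tz": 20, "ax": 0, "ay": 0, "az": 0, "fingers": 0}, {"tx": 15, "ty": -13, "tz": 25, "ax": 0, "ay": 0, "az": 0, "fingers": 0}, {"tx": 14.5, "ty": -12, "tz": 25, "ax": 0, "ay": 0, "az": 0, "fingers": 0}, {"tx": 0, "ty": 0, "tz": 25, "ax": 0, "ay": 0, "az": 0, "fingers": 0}, {"tx": 0, "ty": 0, "tz": 25, "ax": 0, "ay": 0, "az": 0, "fingers": 0}, {"tx": 0, "ty": 0, "tz": 20, "ax": 0, "ay": 0, "az": 0, "fingers": 0}, {"tx": 0, "ty": 0, "tz": 11, "ax": 0, "ay": 0, "az": 0, "fingers": 0}, {"tx": 0, "ty": 0, "tz": 0, "ax": 0, "ay": 0, "az": 0, "fingers": 0}, {"tx": 0, "ty": 0, "tz": 0, "ax": 0, "ay": 0, "az": 0, "fingers": 0}]'

```text
time_s: 5.1
ee_pos: [0.5721, 0.1254, 0.1406]
tcp_rot: [-0.0, 0.991, 0.13, 0.0]
wrist_force: [0.3, -0.6, 0.3]
gripper_width: 0.0003
finger_force: 0.0
```

```bash
python3 - <<'E'
from h import *
s=observe();print(s["ee_pos"],s["tcp_rot"],s["wrist_force"])
a=[]
for c in("side","top"):
    im=camera(c)[:,:,::-1]; im=im[170:290,210:370] if c=="side" else im[150:270,190:350]
    a.append(cv2.resize(im,(400,300),interpolation=cv2.INTER_CUBIC))
cv2.imwrite("pics/st.png",np.hstack(a))
E
```

```text
[0.57205313 0.1254195  0.14063694] [-3.85849755e-05  9.91453718e-01  1.30458695e-01  2.27379939e-04] [ 0.27921065 -0.61153402  0.34911754]
```

View pics/st.png

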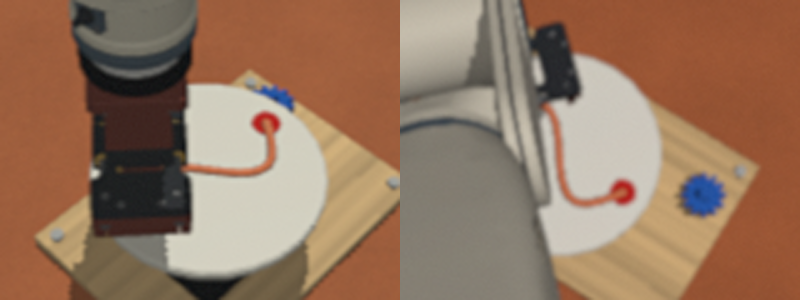

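The side view at left shows the shut gripper standing over the green end. The strip runs from about (185,170) to red at (265,122), so this agrees with the plan. Next I'll press down about 6 mm.

Request:
send_rows --steps '[{"tx": -1, "ty": 1, "tz": 6, "ax": 0, "ay": 0, "az": 0, "fingers": 0}, {"tx": -1, "ty": 0.5, "tz": 6, "ax": 0, "ay": 0, "az": 0, "fingers": 0}, {"tx": 0, "ty": 0, "tz": 4, "ax": 0, "ay": 0, "az": 0, "fingers": 0}, {"tx": 0, "ty": 0, "tz": 2, "ax": 0, "ay": 0, "az": 0, "fingers": 0}, {"tx": 0, "ty": 0, "tz": 2, "ax": 0, "ay": 0, "az": 0, "fingers": 0}, {"tx": 0, "ty": 0, "tz": 2, "ax": 0, "ay": 0, "az": 0, "fingers": 0}, {"tx": 0, "ty": 0, "tz": 2, "ax": 0, "ay": 0, "az": 0, "fingers": 0}, {"tx": 0, "ty": 0, "tz": 2, "ax": 0, "ay": 0, "az": 0, "fingers": 0}, {"tx": 0, "ty": 0, "tz": 0, "ax": 0, "ay": 0, "az": 0, "fingers": 0}, {"tx": 0, "ty": 0, "tz": 0, "ax": 0, "ay": 0, "az": 0, "fingers": 0}]'

```text
time_s: 6.2
ee_pos: [0.57, 0.1232, 0.1145]
tcp_rot: [0.0, 0.991, 0.131, -0.0]
wrist_force: [-0.6, -0.2, 2.8]
gripper_width: 0.0006
finger_force: 1.4
```

```bash
python3 - <<'E'
from h import *
a=[]
for i in range(6):
    camera("top"); s=observe(); a.append(np.r_[s["ee_pos"],s["wrist_force"]])
print(np.mean(a,0).round(4),s["time_s"])
E
```

```text
[ 0.57    0.1232  0.1145 -1.1868 -0.5855  2.825 ] 6.5
```

The force is 2.8 N, which means about 6.3 mm of press, as intended. Now I'll make the stroke.

Request:
send_rows --steps '[{"tx": 1.5, "ty": 5.5, "tz": 0, "ax": 0, "ay": 0, "az": 0, "fingers": 0}, {"tx": 1, "ty": 5, "tz": 0, "ax": 0, "ay": 0, "az": 0, "fingers": 0}, {"tx": 1, "ty": 5.5, "tz": 0, "ax": 0, "ay": 0, "az": 0, "fingers": 0}, {"tx": 0, "ty": 5.5, "tz": 0, "ax": 0, "ay": 0, "az": 0, "fingers": 0}, {"tx": -0.5, "ty": 6, "tz": 0, "ax": 0, "ay": 0, "az": 0, "fingers": 0}, {"tx": -0.5, "ty": 5.5, "tz": 0, "ax": 0, "ay": 0, "az": 0, "fingers": 0}, {"tx": -1.5, "ty": 5, "tz": 0, "ax": 0, "ay": 0, "az": 0, "fingers": 0}, {"tx": -2, "ty": 5, "tz": 0, "ax": 0, "ay": 0, "az": 0, "fingers": 0}, {"tx": -3.5, "ty": 4.5, "tz": 0, "ax": 0, "ay": 0, "az": 0, "fingers": 0}, {"tx": -4.5, "ty": 3.5, "tz": 0, "ax": 0, "ay": 0, "az": 0, "fingers": 0}]'

```text
time_s: 7.5
ee_pos: [0.5748, 0.0712, 0.1145]
tcp_rot: [0.0, 0.991, 0.13, 0.0]
wrist_force: [1.4, 2.2, 4.1]
gripper_width: 0.0001
finger_force: 1.5
```

Request:
send_rows --steps '[{"tx": -5, "ty": 2, "tz": 0, "ax": 0, "ay": 0, "az": 0, "fingers": 0}, {"tx": -5, "ty": 1.5, "tz": 0, "ax": 0, "ay": 0, "az": 0, "fingers": 0}, {"tx": -5.5, "ty": 0.5, "tz": 0, "ax": 0, "ay": 0, "az": 0, "fingers": 0}, {"tx": -6, "ty": -0.5, "tz": 0, "ax": 0, "ay": 0, "az": 0, "fingers": 0}, {"tx": -5.5, "ty": -0.5, "tz": 0, "ax": 0, "ay": 0, "az": 0, "fingers": 0}, {"tx": -5, "ty": -0.5, "tz": 0, "ax": 0, "ay": 0, "az": 0, "fingers": 0}, {"tx": -5.5, "ty": -1, "tz": 0, "ax": 0, "ay": 0, "az": 0, "fingers": 0}, {"tx": -5.5, "ty": -1.5, "tz": 0, "ax": 0, "ay": 0, "az": 0, "fingers": 0}, {"tx": -5.5, "ty": -1.5, "tz": 0, "ax": 0, "ay": 0, "az": 0, "fingers": 0}, {"tx": -5.5, "ty": -1, "tz": 0, "ax": 0, "ay": 0, "az": 0, "fingers": 0}]'

```text
time_s: 8.5
ee_pos: [0.5213, 0.0602, 0.1144]
tcp_rot: [-0.0, 0.991, 0.131, -0.0]
wrist_force: [2.7, 0.4, 3.6]
gripper_width: 0.0006
finger_force: 1.5
```

```bash
python3 - <<'E'
from h import *
s=observe();print(s["ee_pos"],s["wrist_force"])
im=camera("wrist")[:,:,::-1];cv2.imwrite("pics/mid.png",im)
E
```

```text
[0.52126754 0.06017473 0.11438308] [2.73694254 0.38250534 3.57829109]
```

View pics/mid.png

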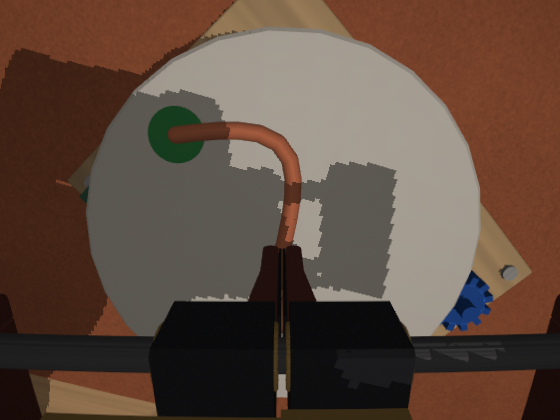

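The fingertips at (283,247) are centred on the copper strip, with the green end behind them at (177,135). I'll continue.

Request:
send_rows --steps '[{"tx": -5, "ty": -1.5, "tz": 0, "ax": 0, "ay": 0, "az": 0, "fingers": 0}, {"tx": -5.5, "ty": -0.5, "tz": 0, "ax": 0, "ay": 0, "az": 0, "fingers": 0}, {"tx": -5.5, "ty": -0.5, "tz": 0, "ax": 0, "ay": 0, "az": 0, "fingers": 0}, {"tx": -5.5, "ty": 0.5, "tz": 0, "ax": 0, "ay": 0, "az": 0, "fingers": 0}, {"tx": -5.5, "ty": 1, "tz": 0, "ax": 0, "ay": 0, "az": 0, "fingers": 0}, {"tx": -5, "ty": 2.5, "tz": 0, "ax": 0, "ay": 0, "az": 0, "fingers": 0}, {"tx": -4.5, "ty": 3, "tz": 0, "ax": 0, "ay": 0, "az": 0, "fingers": 0}, {"tx": -4, "ty": 4.5, "tz": 0, "ax": 0, "ay": 0, "az": 0, "fingers": 0}, {"tx": -2.5, "ty": 4.5, "tz": 0, "ax": 0, "ay": 0, "az": 0, "fingers": 0}, {"tx": -2, "ty": 5.5, "tz": 0, "ax": 0, "ay": 0, "az": 0, "fingers": 0}]'

```text
time_s: 9.55
ee_pos: [0.4827, 0.0297, 0.1142]
tcp_rot: [-0.0, 0.991, 0.13, -0.0]
wrist_force: [1.3, 1.6, 3.1]
gripper_width: 0.0005
finger_force: 1.5
```

Request:
send_rows --steps '[{"tx": -1, "ty": 5, "tz": 0, "ax": 0, "ay": 0, "az": 0, "fingers": 0}, {"tx": -0.5, "ty": 5.5, "tz": 0, "ax": 0, "ay": 0, "az": 0, "fingers": 0}, {"tx": 0.5, "ty": 6, "tz": 0, "ax": 0, "ay": 0, "az": 0, "fingers": 0}, {"tx": 0.5, "ty": 5.5, "tz": 0, "ax": 0, "ay": 0, "az": 0, "fingers": 0}, {"tx": 1, "ty": 5, "tz": 0, "ax": 0, "ay": 0, "az": 0, "fingers": 0}, {"tx": 1, "ty": 5, "tz": 0, "ax": 0, "ay": 0, "az": 0, "fingers": 0}, {"tx": 0, "ty": 0, "tz": 0, "ax": 0, "ay": 0, "az": 0, "fingers": 0}, {"tx": 0, "ty": 0, "tz": 0, "ax": 0, "ay": 0, "az": 0, "fingers": 0}, {"tx": 0, "ty": 0, "tz": 0, "ax": 0, "ay": 0, "az": 0, "fingers": 0}, {"tx": 0, "ty": 0, "tz": 0, "ax": 0, "ay": 0, "az": 0, "fingers": 0}]'

```text
time_s: 10.55
ee_pos: [0.4932, -0.0004, 0.1145]
tcp_rot: [0.0, 0.991, 0.131, 0.0]
wrist_force: [0.8, -1.1, 2.6]
gripper_width: -0.0001
finger_force: 1.4
```

```bash
python3 - <<'E'
from h import *
s=observe();print(s["ee_pos"],s["wrist_force"])
a=[camera("wrist")[:,:,::-1][90:390,80:480],cv2.resize(camera("side")[150:270,230:390,::-1],(400,300))]
cv2.imwrite("pics/end.png",np.hstack(a))
E
```

```text
[ 4.93172619e-01 -4.45415855e-04  1.14497736e-01] [ 0.77976734 -1.10435235  2.64545713]
```

View pics/end.png

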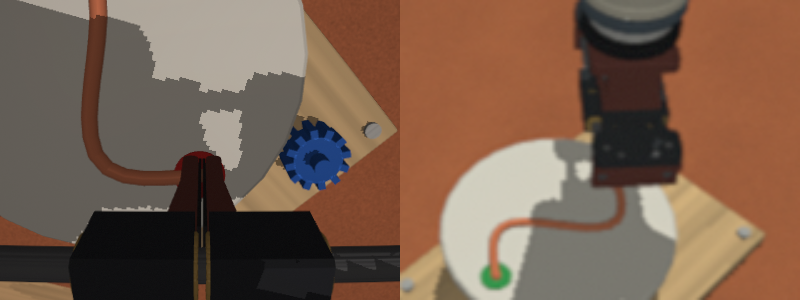

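The fingertips at (202,160) rest on the red disc at the end of the strip, pressed at 2.6 N. The gear at (317,157) is undisturbed, so I'll hand in.

```bash
python3 -c "
from workcell import hand_in
print(hand_in())"
```

```text
the job is handed in; nothing more can be done
None
```

I ran the shut fingertips along the strip from green to red in one stroke, pressing the plate about 6 mm throughout, and handed the job in with them resting on the red end at about 2.6 N; the hand-in gave no verdict.

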